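# Tighten the clamp handle of a free-spinning stand base in its tilted jig

### The arm

A 6-joint arm with a two-finger parallel gripper is mounted at the origin on the work surface. World frame = base frame: x ahead of the robot, y to its left, z up, the work surface at z = 0. Lengths are in m, angles in rad, forces in N, time in s.
With the tool pointing down it reaches from about 0.375 to 0.9 m from the base axis. Payload 3.1 kg.
Tool frame: the origin (TCP) lies between the finger pads; the fingertips stand 25 mm ahead of it and the grasp point (between the pads) lies 6 mm ahead of it; x points along the fingers, y is the direction in which the jaws open and shut, and the axes are right-handed (so a half turn about x gives the same grasp; the last joint's range is limited). The gripper opens to 85 mm and grips with 20 to 120 N. Pads are 22 mm wide; open, the fingers measure 114 mm over their backs; the gripper's body (76 mm by 85 mm) begins 54 mm behind the grasp point. The pads swing forward as they close: fully open they stand 13 mm farther back than shut.
Start: joints at [-1.504, 0.527, 1.433, -0, 1.181, -0.178], TCP at [0.152, -0.606, 0.256] pointing down, gripper open.
Joint ranges: [-3.08, 3.08], [-0.75, 2.2], [0.22, 2.44], [-1.43, 4.57], [0, 2.65], [-2.85, 2.85]. Speed limits (rad/s): [2.79, 2.79, 3.14, 3.14, 3.14, 3.14].

### API

Orientations are given as a unit quaternion [x, y, z, w].
In Python, from station import manip, viewer, workorder gives the robot as it stands.
- The arm moves only by the shell command python3 -m crank 'ROWS' [FORCE]. ROWS is JSON, one flat list of numbers, 5 for each row, row after row: the opening, from 0 (shut) to 1 (fully open), then the shift along the world's x, y, z in mm, then the turn about the world's z in rad. A call has 1 to 10 rows; each row is the pose to reach, as a shift and turn from the pose commanded when the call began; what a row does not reach only later rows make up. A row lasts 1/8 s, in which the tool goes at most 62.5 mm and 10.7 degrees, less where a joint would pass 70% of its speed; a pose out of reach is approached as far as the arm can. A call with a gripper value outside its range is refused whole. The fingers move at their own pace and stop on an object; FORCE is the grip in N (left out, the last holds). Time passes only in rows, so rows that repeat a pose let the fingers close. It gives the time, the measured TCP pose, the force and the opening at its end, in the units of the state.
- manip.sense(): the state, without advancing time (a new reading comes with each control period).
- viewer.snapshot(name): name is "scene" or "top" or "wrist"; returns a dict with "img" (400x640x3 uint8, red, green, blue), "range_z" (400x640 float32, m along the optical axis (not along the pixel's ray), 0 where there is no reading), "fx", "fy", "cx", "cy" (pixels), "origin" and "attitude" of the camera in the world. Camera axes: x right, y down, z forward; pixel columns grow to the right and rows downward; lengths in m; the calibration is good to about 2 mm. A picture is of the moment at which its call begins.
- workorder.sign_off(): hands the job in, once; it reports no verdict.
The state is a dict: "t": time; "q": joint angles; "qd": joint speeds; "tau": joint torques, N m; "tcp_pos": TCP position; "tool_rot": TCP orientation; "force": force on the tool from outside, world axes, zero at the start; "ft_torque": the same for the moment, N m; "finger_gap": opening from 0.0 (shut) to 1.0 (fully open).
Only numpy, scipy, OpenCV 4.12 (cv2) and the standard library are available. Lean on these libraries where they do the work, as an engineer would, in place of code of your own. Each camera call takes 0.05 s, during which the arm holds its last target.

### The job

The white stand base spins freely on the tilted jig, so its black clamp handle cannot be tightened yet. Turn the base by its orange peg until its flat edge faces the blue brace bar squarely, then slide the bar by its red post fully home against the flat, and only then turn the black handle clockwise (looking down on the base) until it points straight at the brace bar. Finish with the flat still lying against the bar, and leave the other things on the bench where they are.

Things in the scene. Friction and masses are not known exactly. Their poses are not given: they have to be found in the camera images.
- jig: The fixed jig: steel base plate 220 x 280 mm (origin: centre of its underside, on the bench; z up) carrying a dark steel deck 230 mm (up the slope) x 290 mm x 12 mm, inclined 30 degrees, lower at its edge nearer the robot. The centre of the deck's face is 85 mm above the origin. Body x points level, away from the low edge; y to the side where the brace bar is.
- spindle (a point): Point on the spindle axis at the level of the base's upper face, 24 mm above the deck. Axes: x up the slope, y level along the deck towards the brace bar, z out of the deck along the spindle, which leans 30 degrees from vertical towards the robot. Does not turn with the base. The deck reaches 115 mm to +x and -x, 180 mm to +y, 110 mm to -y of it.
- seat (a point): Fixed point of the jig, 72 mm from the spindle point along its y: where the middle of the flat must come (axes as the spindle).
- flat_mid (a point): Middle of the flat edge of the white base, level with its upper face; y points squarely out of the flat, z along the spindle. The base: disc of 180 mm diameter, 12 mm thick, with one flat edge 108 mm long, 72 mm from the centre, marked by a blue stripe. It cannot come off, only spin (friction about 0.03 N m), and stays where it is left.
- peg_mid (a point): Middle (half-way up) of the orange finger peg: a round post 16 mm in diameter, 42 mm tall, square on the base, 70 mm from its centre, exactly opposite the flat. 21 mm above the base's upper face; z along the peg (parallel to the spindle), y from peg to centre.
- handle_mid (a point): Middle of the black wing handle, on the spindle axis: a bar 84 mm long (x), 14 mm wide (y), 30 mm high (z), spanning 16 to 46 mm above the base's upper face, on a neck 24 mm in diameter. It turns on the base's centre screw with 0.15 N m of friction, more than the base's own: the base goes round with it unless braced. Pressing down does not brace it.
- bar_post (a point): Point on the axis of the red post of the brace bar, 58 mm above the deck (post 20 mm in diameter, 35 to 80 mm above the deck). The bar is blue, 116 mm long (x, up the slope), 20 mm thick (y), top 35 mm above the deck; its face towards the base is 10 mm from the post's axis. It slides along y only; axes as the spindle.
- disc (a joint): Angle of the base about the spindle, rad, counter-clockwise positive looking down on its upper face; 0 = flat squarely facing the brace bar. Starts between 0.7 and 2.3; no stops.
- handle (a joint): Angle of the black handle relative to the base, rad, clockwise positive looking down on it; 0 (a stop) = along the flat, loose; 1.571 = square to the flat, tightened. Stop at 1.95. Starts between 0.25 and 0.6.
- bar (a joint): Travel of the brace bar towards the base (to -y of the spindle), m. Starts 0 to 0.012; 0.045 = home, touching the flat of a square base (stop at 0.048). If the base is not square the bar meets it earlier. It slides with 8 N of friction and stays where it is left.
- shell_a: Bystander: grey handheld reader housing, about 160 x 66 x 40 mm, lying beside the jig. Origin: centre of its underside.
- shell_b: Bystander: another grey reader housing, same size, lying beside the first.
- glue: Bystander: white bottle with a green cap, 56 mm in diameter, 130 mm tall, standing on the brace-bar side of the jig. Origin: centre of its underside.
- screwdriver: Bystander: yellow screwdriver, 170 mm long, lying on the bench before the jig's low edge. Origin: its middle, on the bench.
- power_driver: Bystander: black electric screwdriver, about 190 mm long, 38 mm thick, lying on the bench on the brace-bar side of the jig.

How it is judged:
By the outcome, as a careful person would: the job done as asked, in the order asked, and still so for the second after the job is handed in, with the robot touching nothing.
It also fails if it takes over 58 s, if anything falls off the work surface, if the arm or the gripper's body presses on something with over 40 N, if the wrist force passes 120 N, or if a joint passes its speed limit or range.

## Working session

There is one attempt and no reset: what is moved stays moved. The work goes in short steps, Python scripts to look and compute and a shell command to move; the robot and the scene stay as the last step left them, time stands still between calls to the robot, and variables do not carry over. Pictures are saved under pics/ and viewed, and the job is handed in when it is done.

```bash
ls; mkdir -p pics
cat > h.py <<'E'
import numpy as np,cv2
from station import manip,viewer,workorder
from scipy.spatial.transform import Rotation as R
def snap(n,f):
    d=viewer.snapshot(n); cv2.imwrite('pics/'+f,d['img'][:,:,::-1]); 
    np.savez('pics/'+f+'.npz',**{k:np.array(v) for k,v in d.items()}); return d
def att(d):
    a=np.array(d['attitude']); return a if a.shape==(3,3) else R.from_quat(a).as_matrix()
def pts(d):
    z=d['range_z']; v,u=np.mgrid[:z.shape[0],:z.shape[1]]
    p=np.stack([(u-d['cx'])/d['fx']*z,(v-d['cy'])/d['fy']*z,z],-1)
    return p@att(d).T+np.array(d['origin'])
def proj(d,P):
    c=(np.array(P)-np.array(d['origin']))@att(d)
    return np.stack([c[...,0]/c[...,2]*d['fx']+d['cx'],c[...,1]/c[...,2]*d['fy']+d['cy']],-1)
E
python3 - <<'E'
from h import *
for n in ['scene','top']:
    d=snap(n,n+'0.png'); print(n,d['origin'],d['attitude'],d['fx'])
s=manip.sense();print(s)
E
```

```text
pics
scene [1.17452665 0.3585377  0.74751038] [ 0.4672996   0.78634776 -0.34270816 -0.21410137] 373.8469065777249
top [0.38762185 0.01902068 0.99877349] [ 0.70466472 -0.70355872  0.05836491 -0.07103729] 374.8446043458223
{'t': 0.1, 'q': array([-1.50452126e+00,  5.28353232e-01,  1.43377594e+00,  1.34751607e-05,
        1.18140787e+00, -1.78503925e-01]), 'qd': array([-0.00096749, -0.00211059, -0.00284276,  0.00096361,  0.00059271,
       -0.0007628 ]), 'tau': array([ 8.63061678e-05, -4.43304598e+01, -1.78586107e+01, -1.94241397e-04,
        3.86319822e-03, -8.14304229e-06]), 'tcp_pos': array([ 0.15145309, -0.60575707,  0.25544314]), 'tool_rot': array([ 0.70186029,  0.08701082, -0.70177438,  0.08563859]), 'force': array([-0.57765297, -0.11467405, -0.36285159]), 'ft_torque': array([-0.01649325,  0.01655136, -0.02989473]), 'finger_gap': 1.000537602938159}
```

View pics/scene0.png

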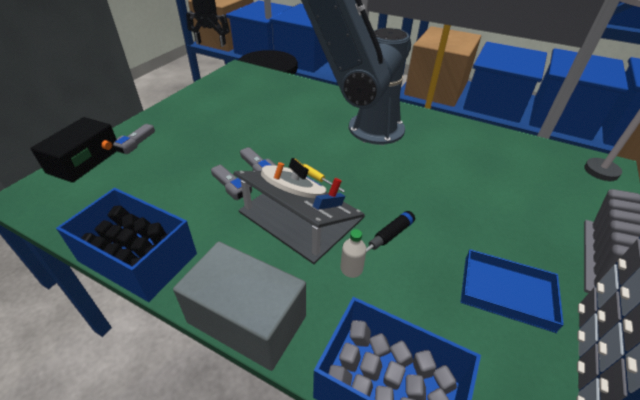

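View pics/top0.png

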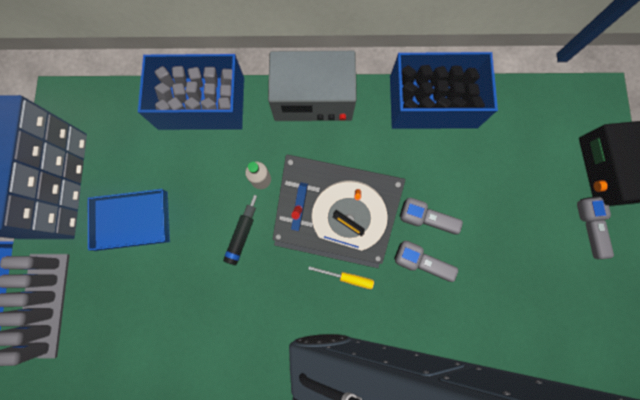

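Run:
```python
from h import *
d=dict(np.load('pics/top0.png.npz'))
P=pts(d); im=d['img'].astype(int)
hsv=cv2.cvtColor(d['img'],cv2.COLOR_RGB2HSV)
c=cv2.resize(d['img'][145:280,225:475],None,fx=3.2,fy=3.2,interpolation=cv2.INTER_CUBIC)
cv2.imwrite('pics/c0.png',c[:,:,::-1])
sub=np.zeros(im.shape[:2],bool); sub[150:275,270:410]=1
H,S,V=[hsv[...,i] for i in range(3)]
ms={'orange':sub&(H<18)&(H>6)&(S>150)&(V>120),'red':sub&((H<5)|(H>172))&(S>130)&(V>80),'blue':sub&(H>100)&(H<130)&(S>110),'white':sub&(S<60)&(V>170)}
for k,m in ms.items():
    v,u=np.nonzero(m); p=P[m]; print(k,m.sum(),u.min(),u.max(),v.min(),v.max(),p.mean(0).round(4),p.min(0).round(3),p.max(0).round(3))
# disc plane
p=P[ms['white']]
for i in range(5):
    ctr=p.mean(0); n=np.linalg.svd(p-ctr,full_matrices=False)[2][2]; n*=np.sign(n[2]); r=(p-ctr)@n; p=p[abs(r)<max(.003,1.5*r.std())] if i<4 else p
print('plane',ctr,n,np.degrees(np.arccos(n[2])),r.std(),len(p))
```

```text
orange 48 355 360 190 199 [ 0.556  -0.0649  0.1716] [ 0.545 -0.071  0.15 ] [ 0.571 -0.059  0.179]
red 95 291 301 206 218 [0.5201 0.074  0.1448] [0.506 0.064 0.066] [0.539 0.092 0.159]
blue 379 291 409 183 259 [0.5183 0.0017 0.1029] [ 0.388 -0.212  0.034] [0.596 0.09  0.999]
white 2601 278 403 161 272 [ 0.5224 -0.0479  0.1119] [ 0.384 -0.19   0.01 ] [0.644 0.127 0.999]
plane [ 0.52135861 -0.05316913  0.10958661] [-0.48737991  0.10424541  0.86694505] 29.894448146541794 0.001318003896272885 2350
```

View pics/c0.png

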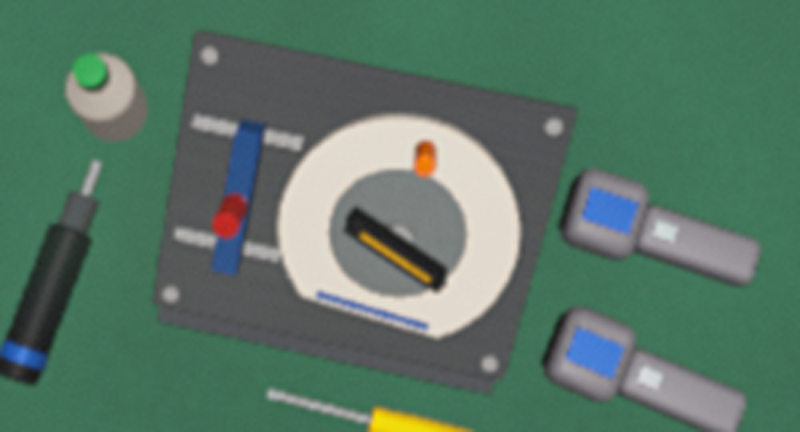

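```bash
cat >> h.py <<'E'
def frame(psi):
    h=np.array([np.cos(psi),np.sin(psi),0]); y=np.array([-np.sin(psi),np.cos(psi),0])
    c,s=np.cos(np.pi/6),np.sin(np.pi/6)
    x=h*c+np.array([0,0,s]); z=-h*s+np.array([0,0,c])
    return np.stack([x,y,z],1)  # columns
def rayplane(d,uv,p0,n):
    uv=np.atleast_2d(uv); r=np.stack([(uv[:,0]-d['cx'])/d['fx'],(uv[:,1]-d['cy'])/d['fy'],np.ones(len(uv))],-1)@att(d).T
    o=np.array(d['origin']); t=((p0-o)@n)/(r@n); return o+r*t[:,None]
E
python3 - <<'E'
from h import *
from scipy.optimize import least_squares
d=dict(np.load('pics/top0.png.npz'))
P=pts(d); hsv=cv2.cvtColor(d['img'],cv2.COLOR_RGB2HSV); H,S,V=[hsv[...,i] for i in range(3)]
p0=np.array([ 0.52135861,-0.05316913,0.10958661]); n=np.array([-0.48737991,0.10424541,0.86694505])
m=((S<60)&(V>170)).astype(np.uint8); m[:150]=0;m[275:]=0;m[:,:305]=0;m[:,392:]=0
nc,l,st,ce=cv2.connectedComponentsWithStats(m); k=1+np.argmax(st[1:,4]); print(st[k])
cn=max(cv2.findContours((l==k).astype(np.uint8),0,cv2.CHAIN_APPROX_NONE)[0],key=len)[:,0]
for psi in [np.arctan2(n[1],n[0])+np.pi]:
    psi=np.arctan2(-n[1],-n[0]); F=frame(psi); F[:,2]
    print('psi',psi,np.degrees(psi))
    W=rayplane(d,cn,p0,F[:,2]); q=(W-p0)@F
    # fit circle + flat : signed distance
    def f(t):
        a=q[:,:2]-t[:2]; rr=np.hypot(a[:,0],a[:,1])-t[3]
        nf=np.array([-np.sin(t[2]),np.cos(t[2])]); fl=a@nf-0.072*t[3]/.09
        return np.maximum(rr,fl)
    best=min((least_squares(f,[0,0,a,.09],loss='soft_l1',f_scale=.001) for a in [.8,1.2,1.6,2]),key=lambda s:s.cost)
    print(best.x,best.cost,np.abs(f(best.x)).mean())
    C=p0+F@np.array([best.x[0],best.x[1],0]); print('C',C)
    for nm,mm in {'blue':(H>100)&(H<130)&(S>110)}.items():
        mm=mm.copy(); mm[:150]=0;mm[275:]=0;mm[:,:270]=0;mm[:,400:]=0
        nc,l,st,ce=cv2.connectedComponentsWithStats(mm.astype(np.uint8))
        for i in range(1,nc):
            if st[i,4]<20: continue
            g=(P[l==i]-C)@F; print(nm,st[i],np.median(g,0).round(4),g.min(0).round(4),g.max(0).round(4))
            vv,uu=np.nonzero(l==i); w=(rayplane(d,np.stack([uu,vv],-1),C,F[:,2])-C)@F; a=w[:,:2]; a0=a.mean(0); print('stripe?',a0,np.linalg.svd(a-a0)[2][0])
    mm=(H<18)&(H>6)&(S>150)&(V>120); mm[:150]=0;mm[220:]=0;mm[:,:330]=0;mm[:,380:]=0
    g=(P[mm]-C)@F; print('peg',g[g[:,2]>.037].mean(0),len(g))
    mm=((H<5)|(H>172))&(S>130)&(V>80); mm[:190]=0;mm[230:]=0;mm[:,:280]=0;mm[:,310:]=0
    g=(P[mm]-C)@F; print('red',np.median(g,0),g[g[:,2]>.052].mean(0),g.max(0))
    g=(P[150:270,280:400].reshape(-1,3)-C)@F; dk=g[(abs(g[:,2]+.024)<.004)&(np.abs(g[:,0])<.2)&(np.abs(g[:,1])<.25)]; print('deck',np.percentile(dk,[.5,1,50,99,99.5],axis=0).round(4))
    hd=g[(g[:,2]>.038)&(np.hypot(g[:,0],g[:,1])<.05)]; a0=hd.mean(0); print('handle',a0,len(hd),np.linalg.svd(hd[:,:2]-a0[:2])[2][0])
E
```

```text
[ 305  181   82   69 2507]
psi -0.21071441379430117 -12.073046592986673
[-0.00933396  0.0018496   1.47788805  0.08944134] 0.0001980872263238839 0.0013532342568824734
C [ 0.51384082 -0.04966972  0.10491963]
blue [295 183  13  24 186] [0.0367 0.122  0.0106] [ 0.0073  0.0408 -0.0175] [0.3276 0.1321 0.843 ]
stripe? [0.03277669 0.12288586] [-0.99988324  0.01528078]
blue [291 214  11  17  90] [-0.0417  0.1205  0.0113] [-0.0572  0.1125  0.0075] [-0.0117  0.1322  0.0153]
stripe? [-0.04574848  0.12233027] [-0.96785259  0.2515181 ]
peg [ 0.06978563 -0.00633761  0.04155345] 48
red [0.00511625 0.12191576 0.05352095] [0.000715   0.12250185 0.05574207] [0.01040011 0.14160352 0.05862958]
deck [[-0.1763 -0.1098 -0.0277]
 [-0.1731 -0.1086 -0.0276]
 [ 0.0267  0.0775 -0.024 ]
 [ 0.1131  0.175  -0.0205]
 [ 0.1136  0.1766 -0.0202]]
handle [-4.80935187e-05 -1.59729664e-03  4.50698589e-02] 229 [-0.40138627 -0.91590887]
```

```bash
cat >> h.py <<'E'
PSI=-0.2107; F=frame(PSI); C=np.array([0.5138,-0.0497,0.1049])
def W(x,y,z): return C+F@np.array([x,y,z])
def st():
    s=manip.sense(); r=R.from_quat(s['tool_rot']).as_matrix()
    print('t %.2f'%s['t'],'tcp',s['tcp_pos'].round(4),'inF(grasp)',(F.T@(s['tcp_pos']+.006*r[:,0]-C)).round(4),'jaw',round(np.arctan2(r[1,1],r[0,1]),3),'xdir',r[:,0].round(3),'f',s['force'].round(1),'gap',round(s['finger_gap'],3),'q',s['q'].round(2)); return s
E
python3 - <<'E'
from h import *
s=st()
g=W(.0698,-.0065,.031); print('peg grasp tcp',g+[0,0,.006], 'delta',(g+[0,0,.006]-s['tcp_pos'])*1000)
print('want jaw',PSI+np.pi/2)
for th in [1.478,1.2,.9,.6,.3,0]:
    print(th,((W(.07*np.sin(th),-.07*np.cos(th),.031)-g)*1000).round(1))
E
```

```text
t 0.10 tcp [ 0.1515 -0.6058  0.2554] inF(grasp) [-0.1339 -0.6195  0.2442] jaw -1.326 xdir [-0.     0.002 -1.   ] f [-0.6 -0.1 -0.4] gap 1.001 q [-1.5   0.53  1.43  0.    1.18 -0.18]
peg grasp tcp [ 0.55639509 -0.065457    0.17264679] delta [404.94199399 540.30007013 -82.79635032]
want jaw 1.3600963267948964
1.478 [-0.1  0.  -0.1]
1.2 [ -7.8 -17.6  -2.3]
0.9 [-20.4 -33.5  -7.5]
0.6 [-36.4 -44.7 -15.1]
0.3 [-54.2 -50.1 -24.6]
0 [-72.4 -49.5 -34.9]
```

```bash
python3 -m crank '[0.5,32,43,0,-0.05, 0.5,65,86,0,-0.1, 0.5,97,130,0,-0.15, 0.5,130,173,0,-0.2, 0.5,162,216,0,-0.25, 0.5,194,260,0,-0.3, 0.5,227,303,0,-0.35, 0.5,260,346,0,-0.4, 0.5,292,390,0,-0.43, 0.5,324,432,0,-0.455]' 30; python3 -m crank '[0.5,30,40,0,0, 0.5,60,80,0,0, 0.5,81,108,0,0, 0.5,81,108,0,0, 0.5,81,108,0,0]'
python3 - <<'E'
from h import *
s=st(); g=W(.0698,-.0065,.031)+[0,0,.006]; print((g-s['tcp_pos'])*1000)
snap('wrist','w1.png'); snap('scene','s1.png')
E
```

```text
t: 1.35
tcp_pos: [0.4762, -0.1726, 0.2561]
tool_rot: [-0.703, 0.074, 0.703, 0.074]
force: [0.8, -0.8, -0.8]
finger_gap: 0.502
t: 1.98
tcp_pos: [0.5558, -0.0665, 0.2559]
tool_rot: [-0.703, 0.074, 0.704, 0.074]
force: [-0.4, 0.0, 0.6]
finger_gap: 0.501
t 1.98 tcp [ 0.5558 -0.0665  0.2559] inF(grasp) [ 0.1111 -0.0077  0.1033] jaw -1.781 xdir [-0.002 -0.    -1.   ] f [-0.4  0.   0.6] gap 0.501 q [-0.32  0.44  1.6  -0.    1.1   1.46]
[  0.61255522   1.0869402  -83.21747151]
```

View pics/w1.png

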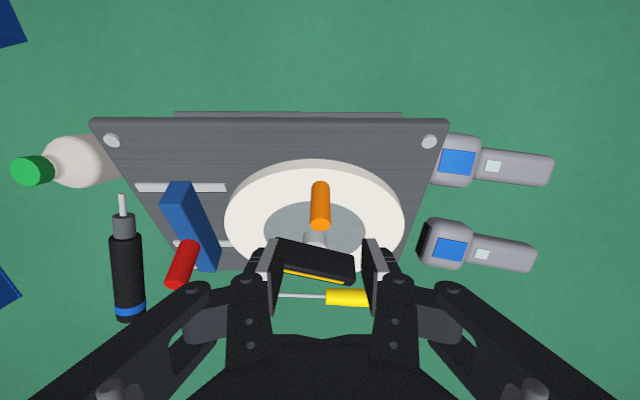

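Run:
```python
from h import *
d=dict(np.load('pics/w1.png.npz')); P=pts(d); hsv=cv2.cvtColor(d['img'],cv2.COLOR_RGB2HSV); H,S,V=[hsv[...,i] for i in range(3)]
m=(H<18)&(H>6)&(S>150)&(V>120); g=(P[m]-C)@F; print(len(g),np.median(g,0),np.percentile(g,[2,98],axis=0))
t=g[g[:,2]>.039]; print('top',t.mean(0),(t.min(0)+t.max(0))/2)
m=((H<5)|(H>172))&(S>130)&(V>80); g=(P[m]-C)@F;g=g[np.abs(g[:,0])<.1]
if len(g): t=g[g[:,2]>.053]; print('post',len(t),t.mean(0),(t.min(0)+t.max(0))/2)
```

```text
823 [ 0.07625255 -0.00567723  0.02822988] [[ 0.065795   -0.01262223  0.00386887]
 [ 0.07807906  0.00127986  0.04349726]]
top [ 0.07376321 -0.00537744  0.04340373] [ 0.15007893 -0.0053604   0.10612178]
post 209 [0.00504217 0.1231275  0.05584398] [0.0023681  0.12316453 0.05524038]
```

The wrist picture shows the orange peg (320,205) centred between the jaws (270..372); descending onto it.

```bash
python3 -m crank '[0.5,0,2,-25,0, 0.5,0,2,-50,0, 0.5,0,2,-70,0, 0.5,0,2,-82,0, 0.5,0,2,-82,0, 0.15,0,2,-82,0, 0.15,0,2,-82,0, 0.15,0,2,-82,0, 0.1,0,2,-82,0, 0.1,0,2,-82,0]' 30
python3 - <<'E'
from h import *
s=st()
snap('wrist','w2.png')
E
```

```text
t: 3.32
tcp_pos: [0.5571, -0.0647, 0.1753]
tool_rot: [0.704, -0.074, -0.703, -0.074]
force: [-0.3, -1.2, 5.3]
finger_gap: 0.176
t 3.33 tcp [ 0.5571 -0.0647  0.1753] inF(grasp) [ 0.0716 -0.0056  0.033 ] jaw -1.781 xdir [ 0.002 -0.001 -1.   ] f [-0.3 -1.2  5.3] gap 0.176 q [-0.31  0.55  1.67 -0.    0.92  1.47]
```

View pics/w2.png

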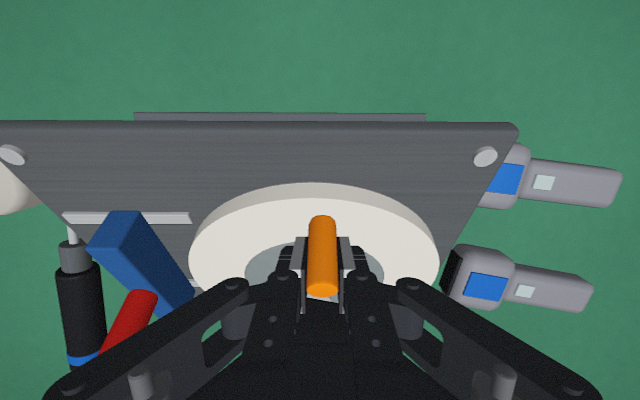

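Run:
```python
from h import *
g=W(.07*np.sin(1.478),-.07*np.cos(1.478),.031)
for th in np.linspace(1.478,0,17)[1:]:
    print(round(th,2),((W(.07*np.sin(th),-.07*np.cos(th),.031)-g)*1000).round(0))
```

```text
1.39 [-2. -6. -0.]
1.29 [ -5. -12.  -1.]
1.2 [ -8. -18.  -2.]
1.11 [-11. -23.  -4.]
1.02 [-15. -28.  -5.]
0.92 [-19. -32.  -7.]
0.83 [-24. -37.  -9.]
0.74 [-29. -40. -11.]
0.65 [-34. -43. -14.]
0.55 [-39. -46. -16.]
0.46 [-44. -48. -19.]
0.37 [-50. -49. -22.]
0.28 [-56. -50. -25.]
0.18 [-61. -51. -28.]
0.09 [-67. -50. -32.]
0.0 [-72. -49. -35.]
```

```bash
python3 -m crank '[0.1,-2,-6,2,0, 0.1,-5,-12,1,0, 0.1,-8,-18,0,0, 0.1,-11,-23,-2,0, 0.1,-15,-28,-3,0, 0.1,-19,-32,-5,0, 0.1,-24,-37,-7,0, 0.1,-29,-40,-9,0, 0.1,-29,-40,-9,0]' 25
python3 - <<'E'
from h import *
s=st()
snap('top','t3.png')
E
```

```text
t: 4.5
tcp_pos: [0.5294, -0.1053, 0.1652]
tool_rot: [0.705, -0.075, -0.701, -0.075]
force: [5.9, -1.4, -3.7]
finger_gap: 0.177
t 4.50 tcp [ 0.5294 -0.1053  0.1652] inF(grasp) [ 0.0505 -0.0511  0.0336] jaw -1.783 xdir [ 0.005 -0.001 -1.   ] f [ 5.9 -1.4 -3.7] gap 0.177 q [-0.4   0.54  1.74  0.    0.86  1.38]
```

View pics/t3.png

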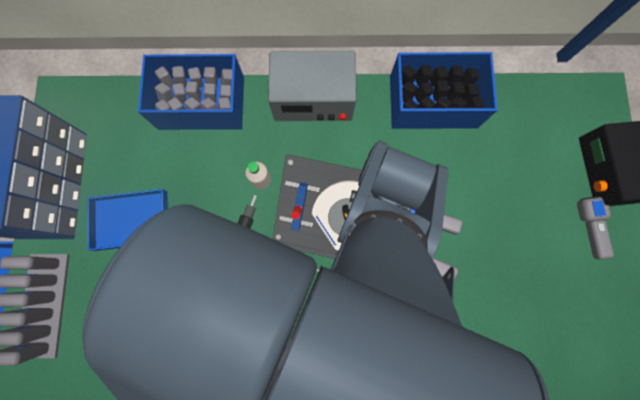

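The base follows: blue stripe now runs diagonally (315..335, 220..245). Continuing the arc.

```bash
python3 -m crank '[0.1,-5,-3,-3,0, 0.1,-10,-6,-5,0, 0.1,-15,-8,-8,0, 0.1,-21,-9,-11,0, 0.1,-27,-10,-14,0, 0.1,-32,-11,-17,0, 0.1,-38,-10,-21,0, 0.1,-43,-9,-24,0, 0.1,-43,-9,-24,0]' 25
python3 - <<'E'
from h import *
s=st()
snap('top','t4.png'); snap('scene','s4.png');snap('wrist','w4.png')
d=dict(np.load('pics/s4.png.npz')); c=cv2.resize(d['img'][130:270,200:400],None,fx=4,fy=4,interpolation=cv2.INTER_CUBIC); cv2.imwrite('pics/s4c.png',c[:,:,::-1])
E
```

```text
t: 5.68
tcp_pos: [0.4842, -0.1145, 0.1411]
tool_rot: [0.703, -0.075, -0.703, -0.073]
force: [2.7, -5.3, -2.5]
finger_gap: 0.175
t 5.67 tcp [ 0.4842 -0.1145  0.1411] inF(grasp) [ 0.0018 -0.0696  0.0338] jaw -1.78 xdir [ 0.    -0.002 -1.   ] f [ 2.7 -5.3 -2.5] gap 0.175 q [-0.46  0.54  1.85 -0.    0.74  1.33]
```

View pics/s4c.png

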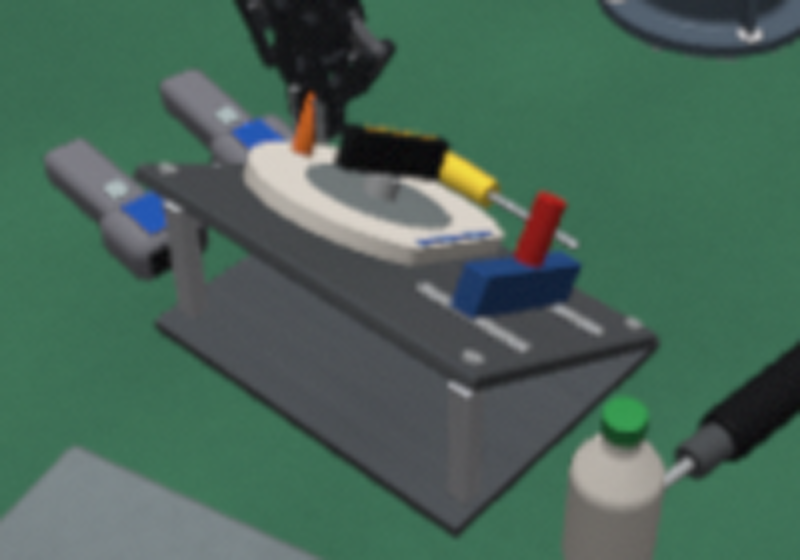

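View pics/t4.png

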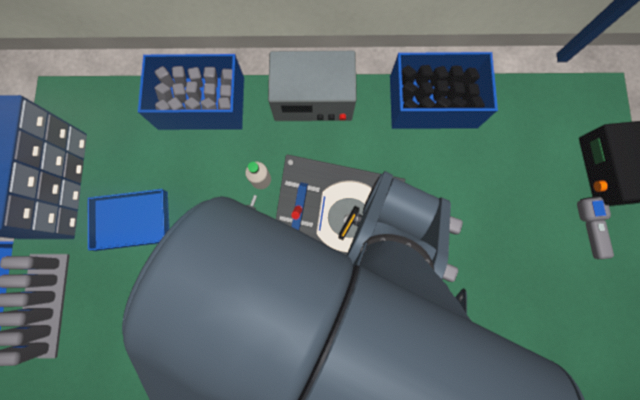

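```bash
cat >> h.py <<'E'
def stripe(f):
    d=dict(np.load('pics/'+f+'.npz')); hsv=cv2.cvtColor(d['img'],cv2.COLOR_RGB2HSV); H,S,V=[hsv[...,i] for i in range(3)]
    mm=((H>100)&(H<130)&(S>90)); v,u=np.nonzero(mm); w=(rayplane(d,np.stack([u,v],-1),C,F[:,2])-C)@F
    Pz=(pts(d)[mm]-C)@F
    k=(np.abs(w[:,0])<.08)&(w[:,1]>.03)&(w[:,1]<.085)&(abs(Pz[:,2])<.008); a=w[k,:2]
    if len(a)<8: print('few',len(a)); return
    a0=a.mean(0); e=np.linalg.svd(a-a0)[2][0]; e*=np.sign(e[0]); print(f,'stripe',len(a),a0.round(4),a.min(0).round(4),a.max(0).round(4),'angle theta',np.arctan2(e[1],e[0]))
E
python3 - <<'E'
from h import *
stripe('t4.png'); stripe('s4.png')
E
```

```text
t4.png stripe 36 [-0.0024  0.0658] [-0.0461  0.0629] [0.0378 0.0686] angle theta 0.046577997566860846
few 1
```

```bash
python3 -m crank '[0.1,-2.5,0.5,-1.5,0, 0.1,-2.5,0.5,-1.5,0, 0.4,-2.5,0.5,-1.5,0, 0.4,-2.5,0.5,-1.5,0, 0.4,-2.5,0.5,-1.5,0, 0.4,-2.5,0.5,15,0, 0.4,-2.5,0.5,40,0, 0.4,-2.5,0.5,70,0, 0.4,-2.5,0.5,100,0, 0.4,-2.5,0.5,120,0]' 25
python3 - <<'E'
from h import *
s=st()
snap('top','t5.png'); snap('wrist','w5.png'); stripe('t5.png'); stripe('w5.png')
E
```

```text
t: 7.08
tcp_pos: [0.4818, -0.1126, 0.2626]
tool_rot: [0.703, -0.074, -0.703, -0.074]
force: [1.0, 0.1, -0.5]
finger_gap: 0.401
t 7.08 tcp [ 0.4818 -0.1126  0.2626] inF(grasp) [ 0.0601 -0.0682  0.1405] jaw -1.78 xdir [ 0. -0. -1.] f [ 1.   0.1 -0.5] gap 0.401 q [-0.46  0.34  1.75 -0.    1.05  1.32]
t5.png stripe 37 [0.0004 0.0659] [-0.0435  0.0644] [0.0408 0.0677] angle theta 0.013866540065162608
w5.png stripe 327 [0.0037 0.0675] [-0.0465  0.0646] [0.0431 0.0702] angle theta 0.013001403223223686
```

View pics/w5.png

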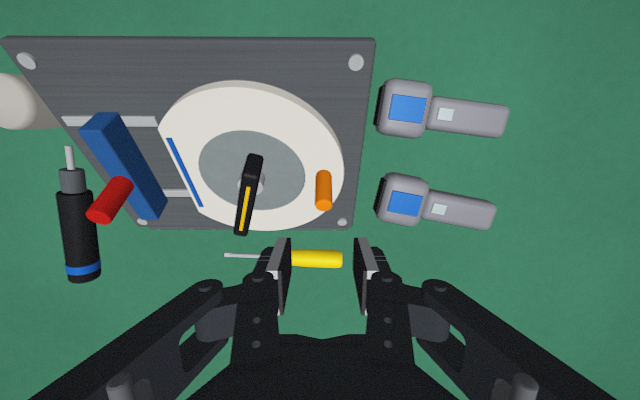

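Wrist view: stripe (185,172) parallel to the bar (125,165), base angle about 0.013 rad; peg free at (323,190). Next the red post (110,200).

Run:
```python
from h import *
d=dict(np.load('pics/w5.png.npz')); P=pts(d); hsv=cv2.cvtColor(d['img'],cv2.COLOR_RGB2HSV); H,S,V=[hsv[...,i] for i in range(3)]
m=((H<5)|(H>172))&(S>130)&(V>80); g=(P[m]-C)@F; t=g[(g[:,2]>.02)&(g[:,2]<.052)]; t2=g[g[:,2]>.053]
print('post side y range',np.percentile(t[:,:2],[1,99],axis=0),'top',t2.mean(0),len(t2))
s=st(); 
for z in (.08,.038):
  print(((W(.001,.1225,z)+[0,0,.006]-s['tcp_pos'])*1000).round(1))
print('slide y -40:',F[:,1]*-40)
```

```text
post side y range [[-0.00400805  0.11394107]
 [ 0.01075677  0.12880852]] top [0.00409469 0.12100638 0.05704985] 335
t 7.17 tcp [ 0.4828 -0.113   0.2633] inF(grasp) [ 0.0615 -0.0684  0.1405] jaw -1.78 xdir [ 0.004 -0.002 -1.   ] f [ 0.2  0.7 -0.1] gap 0.4 q [-0.46  0.34  1.74 -0.    1.05  1.32]
[ 18.3 191.3 -82.6]
[  38.9  186.9 -119. ]
slide y -40: [ -8.36577881 -39.11539013  -0.        ]
```

```bash
python3 -m crank '[0.5,10,45,0,0, 0.5,20,92,0,0, 0.5,30,140,0,0, 0.5,40,187,0,0, 0.5,40,187,-30,0, 0.5,40,187,-60,0, 0.5,40,187,-80,0, 0.5,40,187,-80,0]' 25
python3 - <<'E'
from h import *
s=st(); print(((W(.002,.122,.038)+[0,0,.006]-s['tcp_pos'])*1000).round(1))
snap('wrist','w6.png')
E
```

```text
t: 8.18
tcp_pos: [0.5199, 0.0744, 0.1788]
tool_rot: [-0.701, 0.074, 0.706, 0.074]
force: [-0.2, 0.5, 1.2]
finger_gap: 0.499
t 8.18 tcp [0.5199 0.0744 0.1788] inF(grasp) [0.0166 0.1226 0.0689] jaw -1.781 xdir [-0.007  0.    -1.   ] f [-0.2  0.5  1.2] gap 0.499 q [-0.07  0.51  1.75 -0.    0.89  1.71]
[  2.6  -1.2 -34. ]
```

View pics/w6.png

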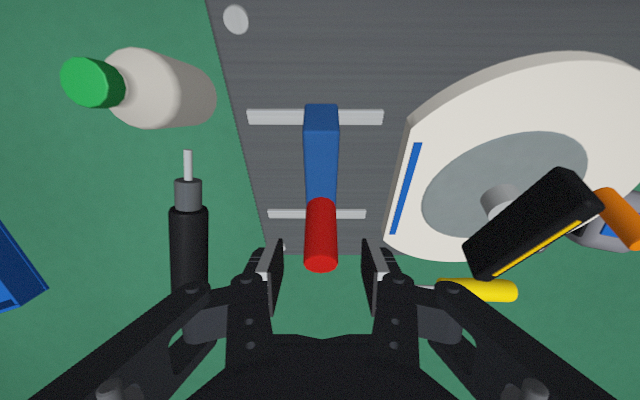

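Red post (320,235) is centred between the jaws. Descend, grip.

```bash
python3 -m crank '[0.5,1,0,-15,0, 0.5,1,0,-28,0, 0.5,1,0,-38,0, 0.5,1,0,-38,0, 0.2,1,0,-38,0, 0.2,1,0,-38,0, 0.2,1,0,-38,0, 0.15,1,0,-38,0]' 25
python3 - <<'E'
from h import *
s=st()
E
```

```text
t: 9.22
tcp_pos: [0.5233, 0.0743, 0.1436]
tool_rot: [0.704, -0.074, -0.703, -0.074]
force: [0.9, 1.9, 1.2]
finger_gap: 0.222
t 9.22 tcp [0.5233 0.0743 0.1436] inF(grasp) [0.0019 0.1233 0.0367] jaw -1.781 xdir [ 0.001  0.    -1.   ] f [0.9 1.9 1.2] gap 0.222 q [-0.07  0.57  1.78  0.    0.8   1.71]
```

```bash
python3 -m crank '[0.15,-1,-5,0,0, 0.15,-2,-10,0,0, 0.15,-3.2,-15,0,0, 0.15,-4.3,-20,0,0, 0.15,-5.4,-25,0,0, 0.15,-6.4,-30,0,0, 0.15,-7.5,-35,0,0, 0.15,-7.5,-35,0,0]' 30
python3 - <<'E'
from h import *
s=st();print((F.T@s['force']).round(1))
E
```

```text
t: 10.22
tcp_pos: [0.5159, 0.0402, 0.1437]
tool_rot: [0.704, -0.074, -0.703, -0.075]
force: [1.7, 6.1, 1.6]
finger_gap: 0.224
t 10.22 tcp [0.5159 0.0402 0.1437] inF(grasp) [0.0019 0.0883 0.0368] jaw -1.782 xdir [ 0.001  0.002 -1.   ] f [1.7 6.1 1.6] gap 0.224 q [-0.14  0.56  1.8   0.    0.78  1.64]
[1.2 6.4 1.2]
```

```bash
python3 -m crank '[0.15,-0.6,-3,0,0, 0.15,-1,-5,0,0, 0.15,-1,-5,0,0]' 30
python3 - <<'E'
from h import *
s=st();print((F.T@s['force']).round(1))
E
python3 -m crank '[0.15,-0.4,-2,0,0, 0.15,-0.4,-2,0,0]' 30;python3 - <<'E'
from h import *
s=st();print((F.T@s['force']).round(1))
snap('wrist','w7.png');snap('scene','s7.png');stripe('w7.png')
d=dict(np.load('pics/s7.png.npz')); c=cv2.resize(d['img'][130:270,200:400],None,fx=4,fy=4,interpolation=cv2.INTER_CUBIC); cv2.imwrite('pics/s7c.png',c[:,:,::-1])
E
```

```text
t: 10.6
tcp_pos: [0.5149, 0.0355, 0.1437]
tool_rot: [0.704, -0.074, -0.703, -0.076]
force: [1.8, 6.6, 0.9]
finger_gap: 0.224
t 10.60 tcp [0.5149 0.0355 0.1437] inF(grasp) [0.0019 0.0835 0.0368] jaw -1.782 xdir [ 0.001  0.002 -1.   ] f [1.8 6.6 0.9] gap 0.224 q [-0.15  0.55  1.81  0.    0.78  1.63]
[0.8 6.9 0.6]
t: 10.85
tcp_pos: [0.5147, 0.0346, 0.1437]
tool_rot: [0.704, -0.073, -0.703, -0.077]
force: [1.9, 11.3, 1.2]
finger_gap: 0.226
t 10.85 tcp [0.5147 0.0346 0.1437] inF(grasp) [0.0019 0.0826 0.0368] jaw -1.783 xdir [ 0.002  0.004 -1.   ] f [ 1.9 11.3  1.2] gap 0.226 q [-0.15  0.55  1.81  0.01  0.78  1.63]
[ 0.2 11.5  1.2]
w7.png stripe 1229 [0.0346 0.0721] [-0.02    0.0641] [0.0631 0.0849] angle theta 0.21682973797626567
```

View pics/w7.png

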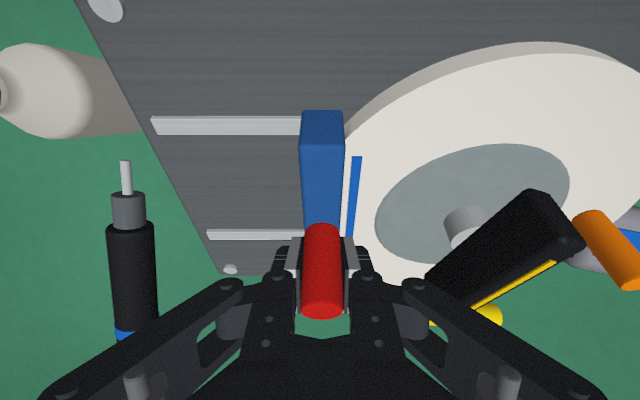

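The bar now meets the flat (contact line near x=345). Press a little more to square it fully.

```bash
python3 -m crank '[0.15,-0.4,-2,0,0, 0.15,-0.6,-3,0,0, 0.15,-0.6,-3,0,0]' 40;python3 - <<'E'
from h import *
s=st();print((F.T@s['force']).round(1))
E
```

```text
t: 11.32
tcp_pos: [0.5146, 0.0339, 0.1437]
tool_rot: [0.704, -0.073, -0.702, -0.079]
force: [5.7, 19.9, 1.2]
finger_gap: 0.224
t 11.32 tcp [0.5146 0.0339 0.1437] inF(grasp) [0.0019 0.082  0.0368] jaw -1.785 xdir [ 0.003  0.008 -1.   ] f [ 5.7 19.9  1.2] gap 0.224 q [-0.16  0.55  1.81  0.01  0.78  1.62]
[ 1.9 20.7  0.4]
```

```bash
python3 -m crank '[0.5,0,0,0,0, 0.5,0,0,0,0, 0.5,0,0,0,0, 0.5,0,0,25,0, 0.5,0,0,60,0, 0.5,0,0,100,0, 0,0,0,120,0, 0,0,0,120,0]' 25;python3 - <<'E'
from h import *
s=st(); d=snap('wrist','w8.png'); stripe('w8.png'); t=snap('top','t8.png');sc=snap('scene','s8.png')
for d in (d,t):
    g=((pts(d).reshape(-1,3)-C)@F); hd=g[(g[:,2]>.040)&(g[:,2]<.05)&(np.hypot(g[:,0],g[:,1])<.05)]
    if len(hd)>20:
        a0=hd.mean(0); e=np.linalg.svd(hd[:,:2]-a0[:2])[2][0]; e*=np.sign(e[0]); print('handle',a0,len(hd),np.degrees(np.arctan2(e[1],e[0])))
for p in [(.050,.030),(.042,.012)]:
    print(p,((W(*p,.024)+[0,0,.025]-s['tcp_pos'])*1000).round(1))
E
```

```text
t: 12.32
tcp_pos: [0.5144, 0.0286, 0.2649]
tool_rot: [0.705, -0.075, -0.702, -0.074]
force: [-0.6, -0.3, -0.6]
finger_gap: 0.082
t 12.32 tcp [0.5144 0.0286 0.2649] inF(grasp) [0.0633 0.0767 0.1412] jaw -1.782 xdir [ 0.004 -0.001 -1.   ] f [-0.6 -0.3 -0.6] gap 0.082 q [-0.16  0.37  1.7  -0.    1.07  1.62]
w8.png stripe 427 [0.0217 0.0708] [-0.0452  0.0644] [0.0631 0.0849] angle theta 0.13804696723806237
handle [0.00770847 0.00126181 0.04580256] 1327 -18.75218153777123
handle [ 0.03084857 -0.01361613  0.04521593] 32 -0.3191105673413912
(0.05, 0.03) [ 36.3 -55.5 -89.2]
(0.042, 0.012) [ 25.7 -71.6 -93.2]
```

View pics/w8.png

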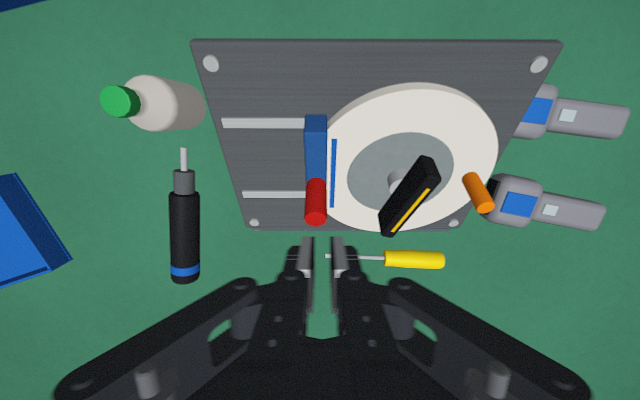

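View pics/t8.png

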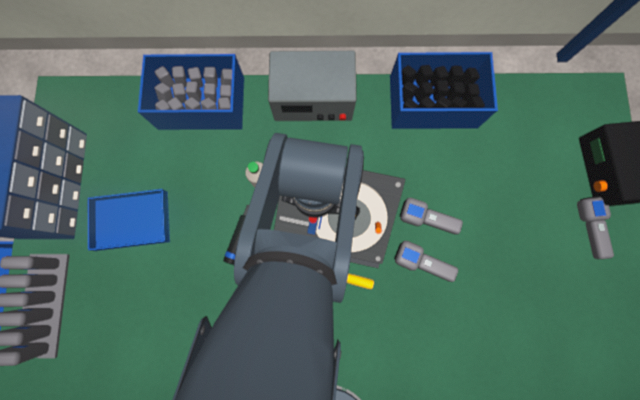

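Wrist view: bar (316,150) lies along the flat with the stripe (334,172) parallel; handle (410,197) at -18.7°. Now to the handle's uphill end with shut fingers.

```bash
python3 -m crank '[0,18,-28,0,0, 0,36,-55,0,0, 0,36,-55,-30,0, 0,36,-55,-60,0, 0,36,-55,-80,0, 0,36,-55,-89,0, 0,36,-55,-89,0]' 25;python3 - <<'E'
from h import *
s=st(); snap('wrist','w9.png')
sc=snap('scene','s9.png'); c=cv2.resize(sc['img'][130:270,200:400],None,fx=4,fy=4,interpolation=cv2.INTER_CUBIC); cv2.imwrite('pics/s9c.png',c[:,:,::-1])
for a in [-18.7,-30,-40,-50,-60,-70,-80,-90]:
    r=32+6*(-a-18.7)/71.3; A=np.radians(a); c=r*np.array([np.cos(A),np.sin(A)])+7*np.array([-np.sin(A),np.cos(A)])+[11,14.5]; c/=1000
    print(a,c.round(4),((W(*c,.024)+[0,0,.025]-s['tcp_pos'])*1000).round(1))
E
```

```text
t: 13.35
tcp_pos: [0.5489, -0.0257, 0.1732]
tool_rot: [-0.702, 0.074, 0.704, 0.074]
force: [0.0, -0.1, 0.5]
finger_gap: -0.001
t 13.35 tcp [ 0.5489 -0.0257  0.1732] inF(grasp) [0.0565 0.0308 0.0393] jaw -1.781 xdir [-0.003  0.001 -1.   ] f [ 0.  -0.1  0.5] gap -0.001 q [-0.25  0.54  1.7  -0.    0.9   1.53]
-18.7 [0.0436 0.0109] [ -7.7 -18.7  -0.7]
-30 [0.043  0.0041] [ -9.5 -25.2  -1. ]
-40 [ 0.0414 -0.0019] [-12.2 -30.8  -1.8]
-50 [ 0.0386 -0.0075] [-15.7 -35.8  -3.2]
-60 [ 0.0348 -0.0127] [-20.  -40.2  -5.1]
-70 [ 0.03   -0.0172] [-25.  -43.7  -7.5]
-80 [ 0.0243 -0.0209] [-30.6 -46.3 -10.3]
-90 [ 0.018  -0.0235] [-36.5 -47.7 -13.5]
```

View pics/s9c.png

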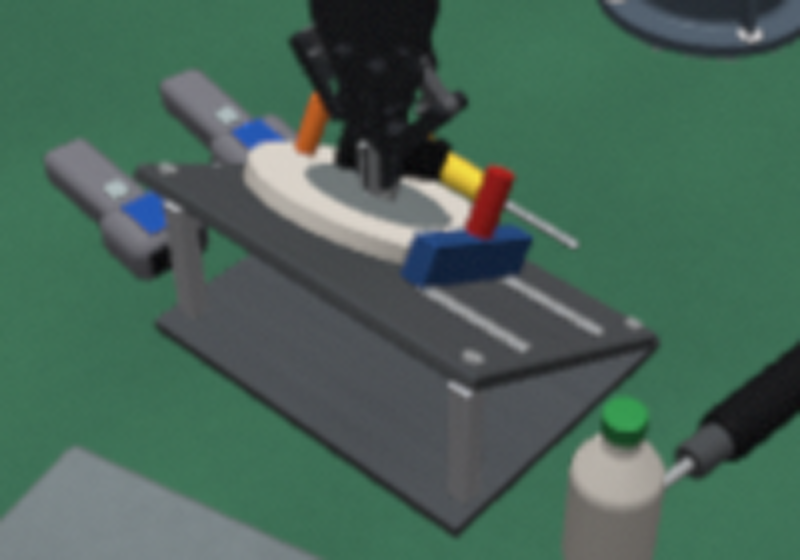

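View pics/w9.png

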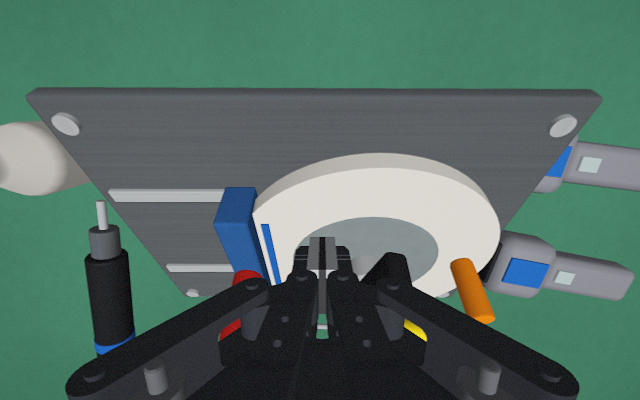

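The shut fingers (322,255) stand beside the handle's uphill end (400,270), clear of the base. Pushing along the arc.

```bash
python3 -m crank '[0,-4,-10,0,0, 0,-7,-18,0,0, 0,-9,-23,-1,0, 0,-11,-28,-1,0, 0,-13,-32,-2,0, 0,-15,-35,-3,0, 0,-17,-38,-4,0, 0,-20,-40,-5,0, 0,-20,-40,-5,0]' 25;python3 - <<'E'
from h import *
s=st(); d=snap('wrist','w10.png')
g=((pts(d).reshape(-1,3)-C)@F); hd=g[(g[:,2]>.040)&(g[:,2]<.05)&(np.hypot(g[:,0],g[:,1])<.05)]; print(len(hd),hd.mean(0))
E
```

```text
t: 14.58
tcp_pos: [0.5308, -0.0668, 0.1699]
tool_rot: [0.704, -0.075, -0.702, -0.074]
force: [3.6, 0.2, 3.3]
finger_gap: 0.0
t 14.57 tcp [ 0.5308 -0.0668  0.1699] inF(grasp) [ 0.047  -0.0132  0.041 ] jaw -1.781 xdir [ 0.003 -0.002 -1.   ] f [3.6 0.2 3.3] gap 0.0 q [-0.33  0.53  1.74 -0.    0.86  1.45]
8 [ 0.00711293 -0.0112959   0.04682436]
```

View pics/w10.png

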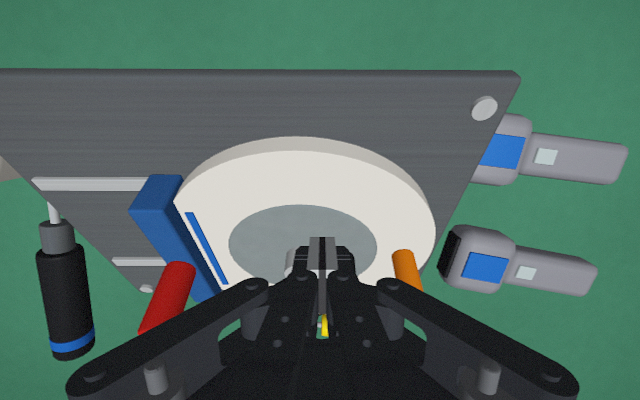

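```bash
python3 -m crank '[0,-3,-2,-1,0, 0,-5,-3.5,-2.5,0, 0,-8,-5,-4,0, 0,-10.5,-6.3,-5.3,0, 0,-13,-7,-6.5,0, 0,-13,-7,-6.5,0]' 25;python3 - <<'E'
from h import *
st()
E
python3 -m crank '[0,8,0,10,0, 0,8,0,40,0, 0,8,0,80,0, 0,-20,0,110,0, 0,-50,0,110,0,  0,-50,0,110,0]' 25
cat >> h.py <<'E'
def handle(f):
    d=dict(np.load('pics/'+f+'.npz')); 
    g=((pts(d).reshape(-1,3)-C)@F); hd=g[(g[:,2]>.043)&(g[:,2]<.05)&(np.hypot(g[:,0],g[:,1])<.05)]
    if len(hd)<20: print('few'); return
    # top face rectangle fit
    r=cv2.minAreaRect((hd[:,:2]*1000).astype(np.float32)); print('rect',r)
    a0=hd.mean(0); e=np.linalg.svd(hd[:,:2]-a0[:2])[2][0]; e*=-np.sign(e[1]); print('handle',a0.round(4),len(hd),np.degrees(np.arctan2(e[1],e[0])))
E
python3 - <<'E'
from h import *
s=st(); d=snap('wrist','w11.png'); handle('w11.png'); stripe('w11.png'); snap('top','t11.png')
E
```

```text
t: 15.38
tcp_pos: [0.5172, -0.0742, 0.163]
tool_rot: [0.704, -0.075, -0.702, -0.073]
force: [4.6, -2.2, 3.3]
finger_gap: -0.004
t 15.38 tcp [ 0.5172 -0.0742  0.163 ] inF(grasp) [ 0.0333 -0.0232  0.0409] jaw -1.78 xdir [ 0.002 -0.002 -1.   ] f [ 4.6 -2.2  3.3] gap -0.004 q [-0.36  0.53  1.78 -0.    0.83  1.43]
t: 16.12
tcp_pos: [0.4628, -0.0716, 0.2724]
tool_rot: [-0.701, 0.074, 0.705, 0.075]
force: [0.7, -1.1, -0.2]
finger_gap: -0.003
t 16.12 tcp [ 0.4628 -0.0716  0.2724] inF(grasp) [ 0.0415 -0.0321  0.1625] jaw -1.781 xdir [-0.006  0.002 -1.   ] f [ 0.7 -1.1 -0.2] gap -0.003 q [-0.39  0.3   1.79 -0.    1.06  1.39]
rect ((0.5910806655883789, 0.7669105529785156), (14.389007568359375, 83.0174331665039), 18.199356079101562)
handle [ 0.0027 -0.0007  0.0465] 1251 -71.95420051325651
w11.png stripe 837 [0.0149 0.0725] [-0.0626  0.0649] [0.0623 0.085 ] angle theta 0.04692433342090273
```

View pics/w11.png

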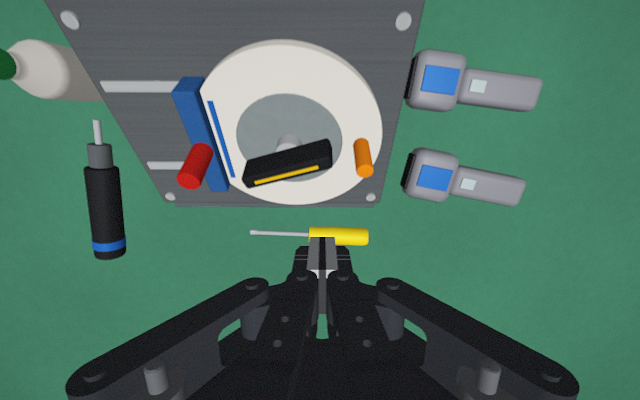

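Handle is at -72° (target -90°), base still on the bar. Going back to push the remaining 18°.

```bash
python3 -m crank '[0,30,0,0,0, 0,60,0,0,0, 0,60,0,-30,0, 0,60,0,-70,0, 0,60,0,-100,0, 0,55,0,-108,0, 0,50,0,-110,0, 0,45,0,-113,0, 0,40.5,0,-115.5,0, 0,40.5,0,-115.5,0]' 25
python3 - <<'E'
from h import *
st()
E
python3 -m crank '[0,8,0,8,0, 0,10,0,40,0, 0,10,0,80,0, 0,-20,0,115,0, 0,-41,0,115,0,  0,-41,0,115,0]' 25
python3 - <<'E'
from h import *
s=st(); d=snap('wrist','w12.png'); handle('w12.png')
E
```

```text
t: 17.48
tcp_pos: [0.5107, -0.0742, 0.1595]
tool_rot: [0.707, -0.075, -0.7, -0.073]
force: [5.1, -0.8, -0.7]
finger_gap: -0.002
t 17.48 tcp [ 0.5107 -0.0742  0.1595] inF(grasp) [ 0.0262 -0.0247  0.0411] jaw -1.781 xdir [ 0.01  -0.003 -1.   ] f [ 5.1 -0.8 -0.7] gap -0.002 q [-0.36  0.52  1.8   0.    0.8   1.42]
t: 18.23
tcp_pos: [0.4646, -0.0724, 0.2735]
tool_rot: [-0.703, 0.074, 0.703, 0.074]
force: [-0.0, 0.3, -0.6]
finger_gap: 0.004
t 18.23 tcp [ 0.4646 -0.0724  0.2735] inF(grasp) [ 0.0437 -0.0325  0.1625] jaw -1.781 xdir [-0. -0. -1.] f [-0.   0.3 -0.6] gap 0.004 q [-0.39  0.3   1.79 -0.    1.06  1.39]
rect ((0.41930270195007324, 0.5935287475585938), (14.936765670776367, 82.8053970336914), 5.061630725860596)
handle [0.0023 0.0003 0.0465] 1241 -85.24228854723029
```

View pics/w12.png

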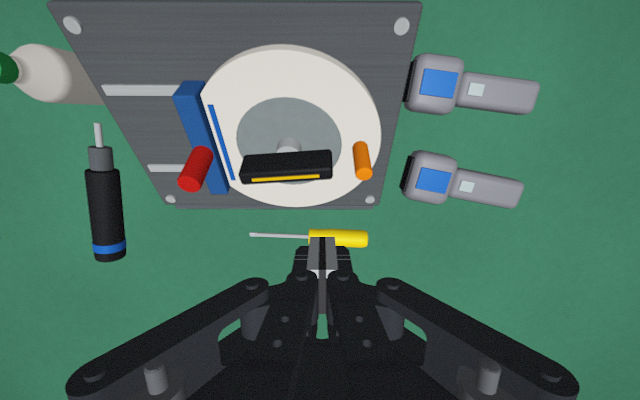

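```bash
python3 -m crank '[0,30,0,0,0, 0,56,0,0,0, 0,56,0,-40,0, 0,56,0,-80,0, 0,53,0,-103,0, 0,47,0,-111,0, 0,42,0,-115,0, 0,38.2,0.3,-116.7,0, 0,38.2,0.3,-116.7,0]' 25
python3 - <<'E'
from h import *
st()
E
python3 -m crank '[0,8,0,8,0, 0,10,0,40,0, 0,10,0,80,0, 0,-20,0,117,0, 0,-39,0,117,0,  0,-39,0,117,0]' 25
python3 - <<'E'
from h import *
s=st(); d=snap('wrist','w13.png'); handle('w13.png')
E
```

```text
t: 19.4
tcp_pos: [0.5079, -0.0736, 0.1575]
tool_rot: [0.707, -0.075, -0.7, -0.074]
force: [4.8, 0.2, 0.1]
finger_gap: 0.0
t 19.40 tcp [ 0.5079 -0.0736  0.1575] inF(grasp) [ 0.0227 -0.0246  0.0407] jaw -1.782 xdir [ 0.01  -0.003 -1.   ] f [4.8 0.2 0.1] gap 0.0 q [-0.36  0.53  1.81  0.    0.8   1.42]
t: 20.15
tcp_pos: [0.4639, -0.0722, 0.2737]
tool_rot: [-0.703, 0.074, 0.703, 0.074]
force: [-0.2, 0.6, 0.3]
finger_gap: -0.005
t 20.15 tcp [ 0.4639 -0.0722  0.2737] inF(grasp) [ 0.0432 -0.0324  0.1631] jaw -1.781 xdir [-0. -0. -1.] f [-0.2  0.6  0.3] gap -0.005 q [-0.39  0.29  1.79 -0.    1.06  1.39]
rect ((0.5257992744445801, 1.1984519958496094), (84.07327270507812, 14.76020622253418), 87.63557434082031)
handle [0.0022 0.0007 0.0465] 1248 -92.54059071297053
```

View pics/w13.png

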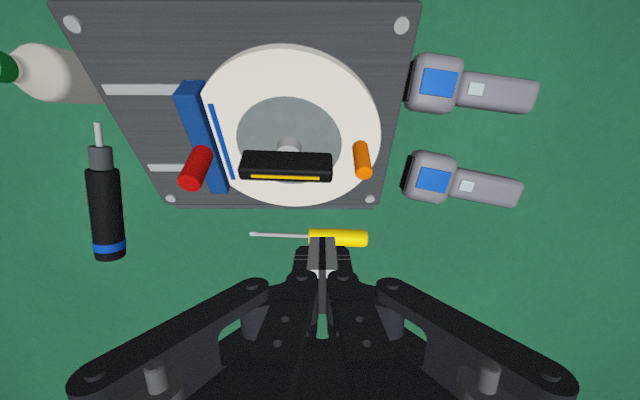

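```bash
cat >> h.py <<'E'
def check(f):
    d=dict(np.load('pics/'+f+'.npz')); hsv=cv2.cvtColor(d['img'],cv2.COLOR_RGB2HSV); H,S,V=[hsv[...,i] for i in range(3)]
    G=(pts(d)-C)@F
    bl=(H>100)&(H<130)&(S>90)
    for nm,m in {'stripe':bl&(abs(G[...,2])<.005)&(G[...,1]>.05)&(G[...,1]<.0705)&(abs(G[...,0])<.05),'bartop':bl&(abs(G[...,2]-.011)<.003)&(G[...,1]>.066)&(G[...,1]<.1)&(abs(G[...,0])<.07),'yellow':(H>18)&(H<32)&(S>120)&(np.hypot(G[...,0],G[...,1])<.06)&(G[...,2]>.03)}.items():
        a=G[m]; 
        if len(a)<10: print(nm,'few');continue
        v=cv2.fitLine((a[:,:2]*1000).astype(np.float32),cv2.DIST_HUBER,0,.01,.01).ravel(); print(f,nm,len(a),a.mean(0).round(4),np.percentile(a[:,1],[2,98]).round(4),'angle',round(np.degrees(np.arctan2(v[1],v[0])),2))
    # deck plane & edges
    dk=np.abs(G[...,2]+.024)<.004; dk&=(V<120)&(S<60)&(abs(G[...,0])<.13)&(abs(G[...,1])<.2)
    a=G[dk]; print('deck extents',np.percentile(a,[.5,99.5],axis=0).round(4).tolist())
E
python3 - <<'E'
from h import *
for f in ['w5.png','w8.png','w12.png','w13.png']: check(f)
E
```

```text
w5.png stripe 327 [0.0053 0.0663 0.0019] [0.0641 0.0689] angle 0.84
bartop few
w5.png yellow 224 [ 0.0034 -0.0003  0.0477] [-0.0091  0.0097] angle -17.53
deck extents [[-0.1106, -0.108, -0.0271], [0.1152, 0.1777, -0.0213]]
w8.png stripe 287 [0.0058 0.0667 0.002 ] [0.0647 0.0687] angle -0.2
w8.png bartop 1074 [0.0357 0.0831 0.0117] [0.0737 0.0924] angle -1.02
w8.png yellow 261 [0.0022 0.0001 0.0476] [-0.0095  0.0109] angle -18.24
deck extents [[-0.111, -0.1067, -0.0271], [0.1152, 0.1782, -0.0213]]
w12.png stripe 342 [0.0064 0.0664 0.0019] [0.0644 0.0687] angle -0.08
w12.png bartop 1763 [0.0146 0.0813 0.0116] [0.0732 0.0916] angle 1.19
w12.png yellow 318 [0.0015 0.0003 0.0491] [-0.0285  0.0297] angle -84.88
deck extents [[-0.111, -0.1077, -0.0269], [0.1151, 0.1781, -0.0211]]
w13.png stripe 340 [0.0068 0.0664 0.0019] [0.0644 0.0687] angle 0.1
w13.png bartop 1777 [0.0142 0.0813 0.0116] [0.0731 0.0915] angle 0.92
w13.png yellow 315 [0.0015 0.0003 0.0492] [-0.0285  0.0298] angle 87.43
deck extents [[-0.1111, -0.1076, -0.0268], [0.1151, 0.1781, -0.0211]]
```

Base angle reads 0.1° and the bar is in place; the handle is 2.5° past square. Trim it back with a small push on its other end (bar side, uphill face).

```bash
python3 -m crank '[0,35,25,0,0, 0,67,49,0,0, 0,67,49,-40,0, 0,67,49,-80,0, 0,65,49,-103,0, 0,59,49,-111,0, 0,54,49,-114.5,0, 0,50.5,48.7,-116.4,0, 0,50.5,48.7,-116.4,0]' 25
python3 - <<'E'
from h import *
st()
E
python3 -m crank '[0,8,0,8,0, 0,10,0,40,0, 0,10,0,80,0, 0,-20,-20,117,0, 0,-50,-48,117,0,  0,-50,-48,117,0]' 25
python3 - <<'E'
from h import *
s=st(); d=snap('wrist','w14.png'); handle('w14.png'); check('w14.png')
E
```

```text
t: 21.32
tcp_pos: [0.5198, -0.0244, 0.1583]
tool_rot: [0.707, -0.075, -0.699, -0.074]
force: [6.2, 2.6, 0.9]
finger_gap: 0.001
t 21.32 tcp [ 0.5198 -0.0244  0.1583] inF(grasp) [0.0242 0.026  0.0408] jaw -1.782 xdir [ 0.011 -0.001 -1.   ] f [6.2 2.6 0.9] gap 0.001 q [-0.26  0.53  1.79  0.    0.81  1.52]
t: 22.08
tcp_pos: [0.4639, -0.0727, 0.2745]
tool_rot: [-0.703, 0.075, 0.703, 0.075]
force: [0.7, -0.4, 0.0]
finger_gap: 0.003
t 22.07 tcp [ 0.4639 -0.0727  0.2745] inF(grasp) [ 0.0437 -0.0329  0.1637] jaw -1.784 xdir [-0.    -0.001 -1.   ] f [ 0.7 -0.4  0. ] gap 0.003 q [-0.39  0.29  1.79 -0.    1.06  1.39]
rect ((0.6782464981079102, 0.9456100463867188), (83.4998550415039, 14.385527610778809), 89.10681915283203)
handle [0.0023 0.0011 0.0465] 1247 -90.8192784423148
w14.png stripe 347 [0.006  0.0666 0.002 ] [0.0645 0.0688] angle -0.05
w14.png bartop 1767 [0.0143 0.0815 0.0117] [0.0732 0.0919] angle 1.08
w14.png yellow 319 [ 0.0016 -0.0007  0.0495] [-0.0282  0.0298] angle 89.16
deck extents [[-0.1111, -0.1075, -0.0266], [0.1151, 0.1783, -0.0211]]
```

View pics/w14.png

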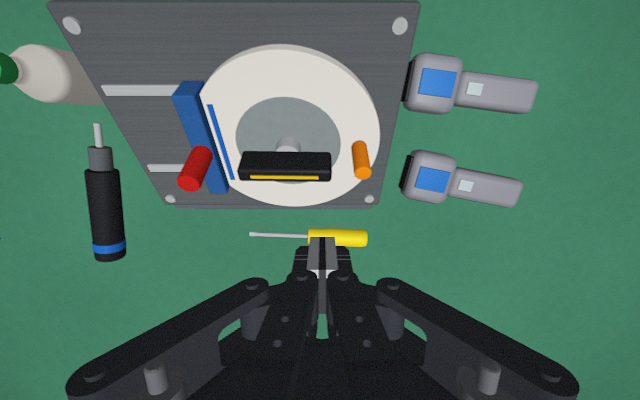

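```bash
python3 -m crank '[0,-30,-50,0,0, 0,-60,-100,0,0, 0,-90,-150,0,0, 0,-120,-200,0,0, 0,-150,-250,0,0, 0,-180,-300,0,0, 0,-210,-350,0,0, 0,-210,-350,0,0]' 25
python3 - <<'E'
from h import *
st(); d=snap('top','t15.png'); check('t15.png'); handle('t15.png'); snap('scene','s15.png')
a=np.load('pics/top0.png.npz')['img']; df=np.abs(a.astype(int)-d['img']).max(2); 
c=np.hstack([cv2.resize(x[145:300,225:475],None,fx=1.6,fy=1.6,interpolation=cv2.INTER_CUBIC) for x in (a,d['img'])]); cv2.imwrite('pics/t15c.png',c[:,:,::-1])
for n,(u0,u1,v0,v1) in {'shells':(398,470,190,290),'glue':(240,273,155,195),'pd':(220,262,195,270),'sd':(305,378,263,295)}.items(): print(n,(df[v0:v1,u0:u1]>40).sum())
E
```

```text
t: 23.12
tcp_pos: [0.2547, -0.4261, 0.2733]
tool_rot: [0.703, -0.077, -0.703, -0.075]
force: [-0.3, 0.8, 0.3]
finger_gap: -0.002
t 23.12 tcp [ 0.2547 -0.4261  0.2733] inF(grasp) [-0.07   -0.4223  0.2279] jaw -1.786 xdir [ 0.    -0.003 -1.   ] f [-0.3  0.8  0.3] gap -0.002 q [-1.26  0.33  1.73 -0.    1.08  0.53]
t15.png stripe 31 [-0.0006  0.0658  0.001 ] [0.0648 0.0668] angle -0.08
t15.png bartop 218 [0.0053 0.0822 0.011 ] [0.0737 0.0907] angle -0.13
t15.png yellow 78 [-0.0001 -0.0005  0.0464] [-0.0301  0.0283] angle 89.39
deck extents [[-0.1148, -0.1594, -0.0278], [0.1138, 0.1779, -0.0204]]
rect ((-0.5076727867126465, -0.2860679626464844), (82.08780670166016, 14.469281196594238), 88.70211791992188)
handle [-0.0002 -0.0007  0.0459] 194 -91.22475388000053
shells 0
glue 0
pd 0
sd 0
```

View pics/t15c.png

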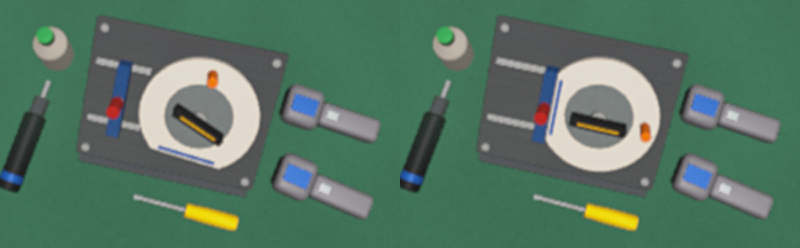

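Right half (now): bar (547,105) lies against the flat with its stripe (556,107), and the handle (598,125) points at the bar. The bystanders show no change from the first picture. Handing in.

```bash
python3 -c "
from station import workorder
print(workorder.sign_off())"
```

```text
the job is handed in; nothing more can be done
None
```

The job is done and handed in at about 23 s of the 58 s allowed, with the arm clear of everything. The hand-in gives no verdict.

- **Base:** I gripped the orange peg and turned the base from about 1.48 rad to square. It last read within 0.1° of square.
- **Brace bar:** I gripped the red post and slid the bar about 41 mm until it pressed on the flat at about 20 N. The post's axis came to 82 mm from the spindle, which is the home position, and later pictures show the bar has not moved.
- **Handle:** I pushed it clockwise with the shut fingers in three strokes. It went about 2.5° past square, so I pushed it back slightly from the other end. The last readings put it 0.6° to 1.3° past square.
- **Bystanders:** the top picture before and after shows no change around the two housings, the bottle, the screwdriver or the power driver. The forces I read after each move stayed at about 20 N or less.

**Disagreeing readings:** the bar's top edge read up to 1.2° off square in the wrist pictures, but only −0.1° in the final top picture. I put this down to the red post partly hiding the bar. The pictures cannot show contact with the flat to better than about 2 mm, so I rely on the pressing force and the post position for that.

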